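# Change over the argon cylinders and tag the spent one

## Robot

A 7-joint arm with a two-finger parallel gripper is mounted at the origin on a cart in front of the work surface, level with it; the furniture and walls round the work are solid. World frame = base frame: x ahead of the robot, y to its left, z up, the work surface at z = 0. Lengths are in m, angles in rad, forces in N, time in s.
With the tool pointing down it reaches from about 0.4 to 0.875 m from the base axis. Payload 19.3 kg.
Tool frame: the origin (TCP) lies on the centre line of the jaws, within the pads' length; the fingertips stand 14 mm ahead of it and the grasp point (between the pads) lies 5 mm behind it (bot.tip_extent is the distance from the TCP to the fingertips, in m); z points along the fingers, y is the line along which they close (so a half turn about z gives the same grasp; the last joint's range is limited). The gripper opens to 85 mm and grips with 20 to 120 N. Pads are 22 mm wide; open, the fingers measure 114 mm over their backs; the gripper's body (76 mm by 85 mm) begins 54 mm behind the grasp point. The pads swing forward as they close: fully open they stand 13 mm farther back than shut.
Start: joints at [-1.308, 0.521, -0.036, 1.599, 0.021, 1.021, -0.113], TCP at [0.204, 0.591, 0.245] pointing down, gripper open.
Joint ranges: [-2.91, 2.91], [-0.3, 2.13], [-1.5, 1.42], [0.17, 2.43], [-1.26, 4.41], [0.16, 1.93], [-2.52, 2.52]. Speed limits (rad/s): [1.89, 1.89, 2.39, 2.39, 3.01, 3.01, 3.01].

## Interface

Orientations are given as [roll, pitch, yaw] about the fixed x, y, z axes, in that order (R = Rz(yaw) Ry(pitch) Rx(roll)).
In Python, from workcell import monitor, grab_frame, camera_model, bot gives the robot as it stands.
- The arm moves only by the tool move_arm, never from a script. Its argument "moves" is a list of rows, each a list of 4 numbers: the shift along the world's x, y, z in mm, then the turn about the world's z in rad. A call has 1 to 12 rows; each row is the pose to reach, as a shift and turn from the pose commanded when the call began; what a row does not reach only later rows make up. A row lasts 1/8 s, in which the tool goes at most 62.5 mm and 10.7 degrees, less where a joint would pass 70% of its speed; a pose out of reach is approached as far as the arm can. A call with a gripper value outside its range is refused whole. "gripper" is the opening, from 0 (shut) to 1 (fully open), set as the call begins (left out, the last holds). The fingers move at their own pace and stop on an object; "newtons" is the grip in N (left out, the last holds). Time passes only in rows, so rows that repeat a pose let the fingers close. It gives the time, the measured TCP pose, the force, the opening and the grip force at its end, in the units of the state.
- monitor.observe(): the state, without advancing time (a new reading comes with each control period).
- grab_frame(name): name is "side" or "top"; returns the picture (384x512x3 uint8, blue, green, red); there is no depth.
- camera_model(name): a dict with "vfov" (degrees; the focal length in pixels is half the picture's height over the tangent of half this angle, whatever the lens; pixels are square), "cx", "cy" (the principal point, pixels), "k1" (the pictures are not rectified: a ray, as slopes to the right and down, at radius r is drawn at 1 + k1 r^2 times it, then the intrinsics apply), "R" (3x3) and "t" (3): a world point X has camera coordinates R X + t. Camera axes: x right, y down, z forward; pixel columns grow to the right and rows downward; lengths in m; the calibration is good to about 2 mm. A picture is of the moment at which its call begins. camera_model takes no time and is no camera call.
- bot.job_done(): hands the job in; it is judged then, once.
The state is a dict: "clock": time; "qpos": joint angles; "qd": joint speeds; "joint_efforts": joint torques, N m; "position": TCP position; "tool_rot": TCP orientation; "force": force on the tool from outside, world axes, zero at the start; "moment": the same for the moment, N m; "grip_width": finger opening in m; "finger_force": force on a finger pad.
Only numpy, scipy, OpenCV 4.12 (cv2) and the standard library are available. Lean on these libraries where they do the work, as an engineer would, in place of code of your own. Each camera call takes 0.05 s, during which the arm holds its last target. There are 200 camera calls.

## Task

The argon cylinder in service, the one the changeover lever leans towards, has run empty. Throw the lever right over to the other cylinder, and take the wooden tag out of its block and leave it hanging by its eye on the peg in front of the empty cylinder. Leave the other things on the counter where they are.

Things in the scene. Friction and masses are not known exactly. Their poses are not given: they have to be found in the camera images.
- stand: fixed stand: dark base plate 250 x 330 mm; at its back two aluminium cylinders (80 mm wide, 251 mm high, axes at x = +65, y = +105 left and -105 mm right); before them a brass valve block (64 mm wide, front at x = -43, top 173 mm high) with the lever on its front, and a rail (front at x = -33, centre 122 mm high) with two tag pegs. Origin: centre of underside; -x = its front, +y its left, z up
- changeover_lever (a joint): changeover lever, hinge along the stand's x axis, pivot at stand x = -54, y = 0, z = 150 mm. 0 = upright, positive = leaning to the left (+y) cylinder, negative = to the right one; stops at +0.75 and -0.75 rad. It rests at a stop, leaning to the cylinder in service. Over-centre: pushed past upright it falls to the other stop by itself; about 1 N at the knob moves it
- lever_knob (a point): centre of the black ball knob, 26 mm across, at the end of the lever, 70 mm from the pivot on a round stem 8 mm thick; about 201 mm above the counter at a stop, 220 mm when upright
- peg_left_tip (a point): centre of the ball end (10 mm wide) of the left peg, at stand x = -94, y = +130, z = 135 mm. A peg is a round steel bar 7 mm thick and 62 mm long that points from the rail to the stand's front (-x), rising 12 degrees to its ball end, one in front of each cylinder. Axes as the stand's
- peg_left_mid (a point): point on the left peg's axis halfway along, 31 mm from the rail (stand x = -63, y = +130, z = 128 mm); axes as the stand's
- peg_right_tip (a point): centre of the ball end of the right peg (stand x = -94, y = -130, z = 135 mm), a peg like the left one
- peg_right_mid (a point): point on the right peg's axis halfway along (stand x = -63, y = -130, z = 128 mm); axes as the stand's
- tag: flat wooden tag, 8 mm thick (its x), 56 mm wide (y; the top 8 mm only 44 to 56), 130 mm tall (z), about 60 g, both faces alike, with a round eye 24 mm across through its thickness, centre 82 mm above its lower end, 48 mm below its top. Origin: centre of its lower end. It starts upright in the block's front slot, lower 30 mm inside, top 145 mm above the counter
- tag_eye (a point): centre of the tag's eye
- tag_top (a point): centre of the tag's top edge
- tag_block: dark wooden block with two slots for tags, 80 (x) x 100 (y) x 45 mm high, fixed to the counter; origin: centre of its underside. Slots run along its y, 58.5 mm long, 9.5 mm wide, 30 mm deep, at x = -18 mm (holds the tag) and x = +18 mm (empty)
- jam_jar: glass jar with a dark lid, 64 mm across, 90 mm high; leave alone; origin at the centre of its underside
- honey_jar: small glass jar with a yellowish lid, 53 mm across, 66 mm high; leave alone; origin as before
- apple: red apple, 70 mm; leave alone; origin at the centre of its underside
- tumbler: drinking glass, 81 mm across, 91 mm high; leave alone; origin at the centre of its underside
Mind the look-alikes: they are no part of the job. There is more than one size of the tag; the job needs the middle-sized.

How it is judged:
At the end, for the whole second after the job is handed in: The lever lies at the stop opposite to the one where it started (beyond 0.68 rad, knob moved more than 53 mm) and the tag hangs at rest and upright (within 0.3 rad) on the peg on the side which the lever has left, its eye within 14 mm sideways of the peg's axis and between the rail and the ball end (distance of lever_knob from where it was at the start of the episode above 0.053 m and ((value of joint changeover_lever above 0.68 rad and x of tag_eye in the frame of peg_right_mid between -0.034 and 0.032 m and y of tag_eye in the frame of peg_right_mid between -0.014 and 0.014 m and z of tag_eye in the frame of peg_right_mid between -0.022 and 0.012 m) or (value of joint changeover_lever below -0.68 rad and x of tag_eye in the frame of peg_left_mid between -0.034 and 0.032 m and y of tag_eye in the frame of peg_left_mid between -0.014 and 0.014 m and z of tag_eye in the frame of peg_left_mid between -0.022 and 0.012 m)) and angle between tag's own z axis and vertical below 0.3 rad and linear speed of tag below 0.05 m/s and angular speed of tag below 0.6 rad/s); the robot touches nothing.
It fails at once if a bystander (jar, apple, tumbler) is pushed more than 30 mm or knocked over (distance of any of jam_jar, honey_jar, apple, tumbler from where it was at the start of the episode above 0.03 m or angle between any of jam_jar, honey_jar, apple, tumbler's own z axis and vertical above 0.6 rad).
It also fails if it takes over 58 s, if anything falls off the work surface, if the arm or the gripper's body presses on something with over 40 N, if the wrist force passes 120 N, or if a joint passes its speed limit or range.

## Working session

There is one attempt and no reset: what is moved stays moved. The work goes in short steps, Python scripts to look and compute and a tool call to move; the robot and the scene stay as the last step left them, time stands still between calls to the robot, and variables do not carry over. Pictures are saved under pics/ and viewed, at most 10 in all, crops included, and the job is handed in when it is done.

Besides the shell and the picture viewer there is one more tool, called after "Emit:" as name([rows], argument=value, ...), one row to a line, values as JSON. move_arm: Moves the arm, as the interface text tells. Its arguments: {"type":"object","properties":{"moves":{"type":"array","items":{"type":"array","items":{"type":"number"}}},"gripper":{"type":"number"},"newtons":{"type":"number"}},"required":["moves"]}

```bash
mkdir -p pics; ls
cat > h.py <<'E'
import numpy as np, cv2
from workcell import monitor, grab_frame, camera_model, bot
def K(name):
    m=camera_model(name); f=192/np.tan(np.radians(m['vfov'])/2)
    return m,f,np.array(m['R']),np.array(m['t'])
def ray(name,u,v):
    m,f,R,t=K(name); d=np.array([(u-m['cx'])/f,(v-m['cy'])/f]); s=d.copy()
    for _ in range(20): s=d/(1+m['k1']*(s@s))
    return -R.T@t, R.T@np.array([s[0],s[1],1])
def onz(name,u,v,z):
    o,d=ray(name,u,v); return o+d*(z-o[2])/d[2]
def two(a,b):
    (o1,d1),(o2,d2)=ray('side',*a),ray('top',*b)
    s=np.linalg.lstsq(np.c_[d1,-d2],o2-o1,rcond=None)[0]
    p,q=o1+s[0]*d1,o2+s[1]*d2; return (p+q)/2,np.linalg.norm(p-q)
def proj(name,X):
    m,f,R,t=K(name); c=R@np.array(X)+t; s=c[:2]/c[2]; s=s*(1+m['k1']*(s@s)); return s*f+[m['cx'],m['cy']]
E
python3 - <<'E'
from h import *
np.set_printoptions(precision=3,suppress=True)
for n in('side','top'):
    im=grab_frame(n); cv2.imwrite(f'pics/{n}0.png',im); cv2.imwrite(f'pics/{n}0v.png',cv2.resize(im,(800,600),interpolation=cv2.INTER_CUBIC))
    print(n,ray(n,256,192), K(n)[1])
print(monitor.observe())
E
```

```text
pics
side (array([ 0.544, -1.175,  1.145]), array([-0.02 ,  0.771, -0.636])) 489.66941773791484
top (array([ 0.38 , -0.006,  1.206]), array([ 0.101, -0.002, -0.995])) 358.793834566615
{'clock': 0.1, 'qpos': array([-1.308,  0.522, -0.036,  1.6  ,  0.021,  1.021, -0.113]), 'qd': array([-0.   , -0.001,  0.001, -0.001,  0.001,  0.003,  0.   ]), 'joint_efforts': array([  0.004, -92.848,   1.984, -37.054,   0.018,   0.005,   0.   ]), 'position': array([0.204, 0.59 , 0.245]), 'tool_rot': array([-3.141,  0.   ,  2.809]), 'force': array([ 0.239,  0.048, -0.571]), 'moment': array([-0.016,  0.026,  0.01 ]), 'finger_force': 0.0, 'grip_width': 0.0852989922159155}
```

View pics/side0v.png

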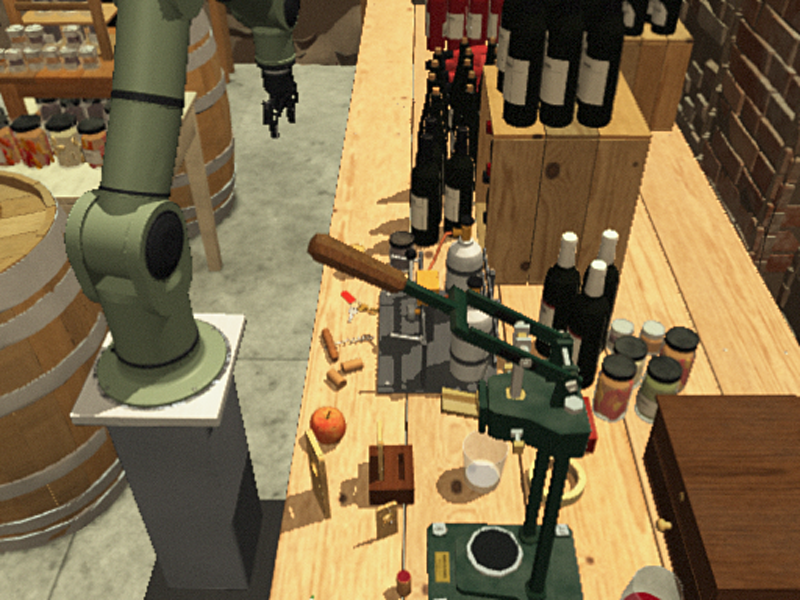

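View pics/top0v.png

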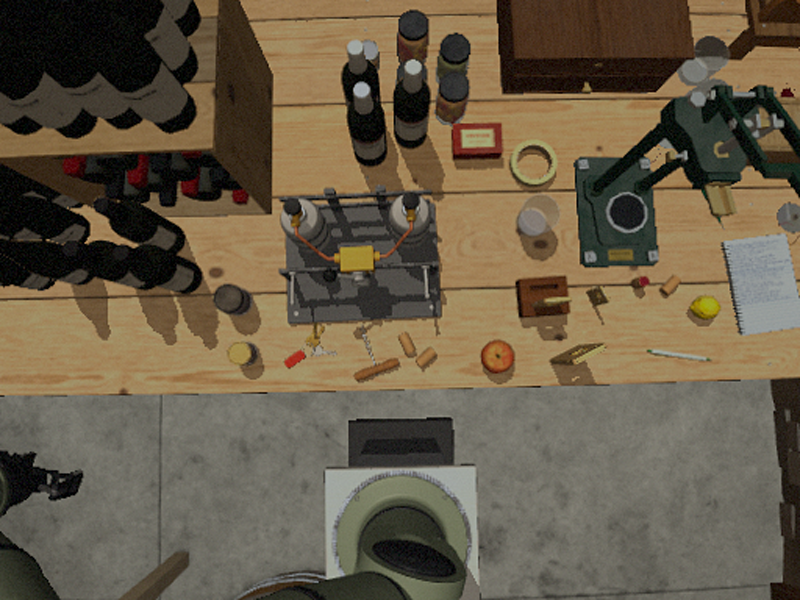

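The side view shows the stand near (430,340) and the block with a tag at (390,470). A larger tag leans at (318,470) and a small one stands at (387,520). In the top view the stand is at (362,258), with a dark knob near (330,275), and the block is at (543,298). There are three tag candidates in the top view: (550,300) in the block, the big one at (580,352) and the small one at (598,296). The one in the block fits the description (middle size, in the front slot). I'll check it in an enlarged crop.

Run:
```python
from h import *
s=cv2.imread('pics/side0.png');t=cv2.imread('pics/top0.png')
def c(im,x0,y0,w,h,W,H): return cv2.resize(im[y0:y0+h,x0:x0+w],(W,H),interpolation=cv2.INTER_CUBIC)
# top: stand 178..288 x 118..208 ; block 320..400
a=c(t,178,118,110,82,400,298); b=c(t,320,160,80,80*298//400,400,298)
d=c(s,230,140,100,75,400,298); e=c(s,190,262,100,75,400,298)
cv2.imwrite('pics/crop1.png',np.vstack([np.hstack([a,b]),np.hstack([d,e])]))
```

```text
(no output)
```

View pics/crop1.png

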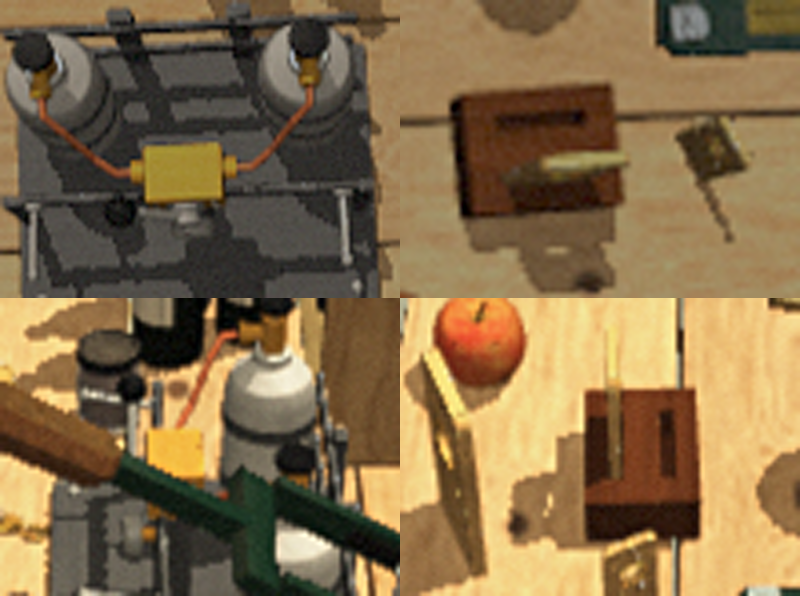

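The crop shows the knob at top px ≈ (211,176) and side px ≈ (263,163), left of the valve block, so the lever leans left. It must go right, and the tag goes on the left peg. The block's tag stands upright in the front slot and is middle-sized (the leaning one is larger, the lying one smaller). Next I measure.

Run:
```python
from h import *
np.set_printoptions(precision=4,suppress=True)
sx,sy=110/400,82/298
P=lambda x,y:(178+(x+.5)*sx-.5,118+(y+.5)*sy-.5)
B=lambda x,y:(320+(x-400+.5)*.2-.5,160+(y+.5)*59/298-.5)
print('knob',two((263,162.6),P(120,211)),onz('top',*P(120,211),.201))
l=onz('top',*P(31,275),.135);r=onz('top',*P(345,258),.135);print('pegs',l,r,np.linalg.norm(l-r))
# stand pose: tips l-r along +y
d=(l-r)[:2];yaw=np.arctan2(-d[0],d[1]);c,s=np.cos(yaw),np.sin(yaw);R=np.array([[c,-s],[s,c]])
o=(l+r)[:2]/2-R@[-.094,0];print('stand',o,yaw)
for n,p in dict(pl=(-.063,.13),tip=(-.094,.13),knob=(-.054,.070*np.sin(.75)),piv=(-.054,0),c1=(.065,.105),c2=(.065,-.105)).items(): print(n,o+R@p)
print('cyl tops?',onz('top',*P(312,40),.25),onz('top',*P(30,52),.25))
cs=[onz('top',*B(*p),.045)[:2] for p in((452,98),(612,85),(622,203),(463,217))];print('block',cs)
bc=np.mean(cs,0);e=(cs[0]+cs[3]-cs[1]-cs[2])/2;by=np.arctan2(-e[0],e[1]);print(bc,by,np.linalg.norm(e))
c,s=np.cos(by),np.sin(by);Rb=np.array([[c,-s],[s,c]]);t=bc+Rb@[-.018,0];print('tag',t)
for n in('side','top'):
  for X in ([*t,.145],[*(t+Rb@[0,.028]),.137],[*(t-Rb@[0,.028]),.137]): print(n,proj(n,X))
# apple, tumbler, jars approx
for n,p,z in(('apple',(497,356),.05),('tumbler',(537,215),.09),('jam',(232,299),.09),('honey',(241,353),.066)): print(n,onz('top',p[0]*.64,p[1]*.64,z))
```

```text
knob (array([0.5326, 0.1205, 0.2006]), np.float64(0.0024704167609783116)) [0.5313 0.1203 0.201 ]
pegs [0.4895 0.2029 0.135 ] [ 0.4975 -0.0572  0.135 ] 0.26016761890542645
stand [0.5874 0.0757] 0.03077343793047336
pl [0.5205 0.2037]
tip [0.4895 0.2028]
knob [0.532  0.1218]
piv [0.5335 0.0741]
c1 [0.6492 0.1827]
c2 [ 0.6556 -0.0272]
cyl tops? [ 0.6507 -0.0317  0.25  ] [0.6471 0.1815 0.25  ]
block [array([ 0.5345, -0.2505]), array([ 0.5406, -0.3564]), array([ 0.4637, -0.3584]), array([ 0.4573, -0.2539])]
[ 0.499  -0.3048] 0.05914024990114618 0.10537364696443667
tag [ 0.4811 -0.3059]
side [241.5264 273.4884]
side [241.4433 267.6087]
side [241.7618 283.5855]
top [356.1584 191.7449]
top [346.2176 192.7912]
top [364.6076 191.2426]
apple [ 0.377  -0.2036  0.05  ]
tumbler [ 0.6609 -0.2916  0.09  ]
jam [0.503  0.3312 0.09  ]
honey [0.3946 0.3187 0.066 ]
```

Emit:
move_arm([
  [0, -40, 20, -0.12],
  [20, -90, 50, -0.25],
  [45, -140, 80, -0.4],
  [70, -190, 85, -0.55],
  [95, -240, 85, -0.7],
  [120, -290, 85, -0.85],
  [150, -335, 85, -1.0],
  [190, -370, 85, -1.1],
  [235, -395, 85, -1.2],
  [280, -415, 85, -1.2],
  [323, -421, 85, -1.2],
  [323, -421, 85, -1.2],
], gripper=0)

```text
clock: 1.6
position: [0.529, 0.1685, 0.3294]
tool_rot: [-3.141, 0.002, 1.606]
force: [-0.2, 0.7, -1.3]
grip_width: -0.0002
finger_force: 0.0
```

Emit:
move_arm([
  [0, 0, -45, 0],
  [0, 0, -90, 0],
  [0, 0, -125, 0],
  [0, 0, -125, 0],
  [0, -20, -125, 0],
  [0, -40, -123, 0],
  [0, -60, -120, 0],
  [0, -80, -118, 0],
  [0, -100, -118, 0],
  [0, -120, -120, 0],
  [0, -130, -122, 0],
  [0, -130, -122, 0],
])

```text
clock: 3.1
position: [0.5274, 0.045, 0.2094]
tool_rot: [3.141, -0.008, 1.613]
force: [-8.7, 38.0, 24.0]
grip_width: 0.0003
finger_force: 18.7
```

Emit:
move_arm([
  [0, 10, 0, 0],
  [0, 25, 0, 0],
  [0, 25, 30, 0],
  [0, 25, 75, 0],
  [0, 25, 120, 0],
  [-40, 0, 120, 0],
  [-40, -45, 120, 0],
  [-40, -90, 120, 0],
  [-40, -135, 120, 0],
  [-40, -180, 120, 0],
  [-40, -230, 120, 0],
  [-40, -230, 120, 0],
], gripper=0.6)

```text
clock: 4.6
position: [0.4863, -0.194, 0.3282]
tool_rot: [-3.141, 0.002, 1.603]
force: [-0.8, 1.4, 0.5]
grip_width: 0.0512
finger_force: 0.0
```

Run:
```python
from h import *
s=grab_frame('side');t=grab_frame('top');cv2.imwrite('pics/side1.png',s);cv2.imwrite('pics/top1.png',t)
def c(im,x0,y0,w,h,W,H): return cv2.resize(im[y0:y0+h,x0:x0+w],(W,H),interpolation=cv2.INTER_CUBIC)
print(proj('top',[.532,.0262,.201]),proj('top',monitor.observe()['position']))
a=c(t,178,118,110,82,400,298); b=c(t,310,150,100,75,400,298)
d=c(s,230,140,100,75,400,298); e=c(s,190,252,100,75,400,298)
cv2.imwrite('pics/crop2.png',np.vstack([np.hstack([a,b]),np.hstack([d,e])]))
```

```text
[243.77468167 174.64519382] [330.05531809 182.89627983]
```

View pics/crop2.png

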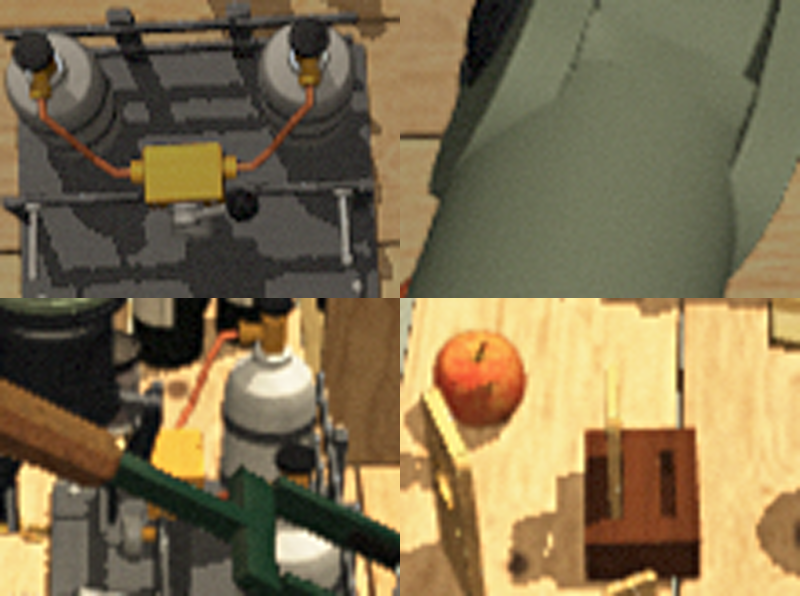

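The lever now lies at the right stop: knob at top px (244.5,174), predicted (243.8,174.6). The tag is still upright in the block at side crop (613,365). I'll refine its position from the side view.

Run:
```python
from h import *
np.set_printoptions(precision=4,suppress=True)
S=lambda x,y:(190+(x-400+.5)*.25-.5,252+(y-298+.5)*75/298-.5)
for p in((586,430),(696,430),(700,546),(586,544),(614,518),(660,450),(676,450),(660,516),(676,516)): print(p,onz('side',*S(*p),.045)[:2])
print('tag far top',onz('side',*S(613,366),.137),'tag near bottom',onz('side',*S(614,518),.045))
```

```text
(586, 430) [ 0.4611 -0.2619]
(696, 430) [ 0.5401 -0.2607]
(700, 546) [ 0.5438 -0.3622]
(586, 544) [ 0.4663 -0.3618]
(614, 518) [ 0.4845 -0.3397]
(660, 450) [ 0.5147 -0.2794]
(676, 450) [ 0.5261 -0.2792]
(660, 516) [ 0.5161 -0.3374]
(676, 516) [ 0.5271 -0.3373]
tag far top [ 0.4835 -0.2819  0.137 ] tag near bottom [ 0.4845 -0.3397  0.045 ]
```

Emit:
move_arm([
  [-2, -50, 0, 0.01],
  [-3, -100, 0, 0.01],
  [-3, -119, -30, 0.01],
  [-3, -119, -80, 0.01],
  [-3, -119, -130, 0.01],
  [-3, -119, -170, 0.01],
  [-3, -119, -193, 0.01],
  [-3, -119, -193, 0.01],
  [-3, -119, -193, 0.01],
])

```text
clock: 5.82
position: [0.4849, -0.309, 0.1363]
tool_rot: [3.141, 0.0, 1.62]
force: [0.2, 0.2, 1.0]
grip_width: 0.0516
finger_force: 0.0
```

Emit:
move_arm([
  [0, 0, 0, 0],
  [0, 0, 0, 0],
  [0, 0, 0, 0],
  [0, 0, 0, 0],
  [0, 0, 0, 0],
  [0, 0, 0, 0],
], gripper=0, newtons=30)

```text
clock: 6.58
position: [0.4843, -0.3094, 0.1359]
tool_rot: [3.141, 0.0, 1.619]
force: [-1.1, 1.5, 7.8]
grip_width: 0.0073
finger_force: 32.3
```

Emit:
move_arm([
  [0, 0, 12, 0],
  [0, 0, 26, 0],
  [0, 0, 45, 0],
  [0, 0, 85, 0],
  [0, 0, 130, 0],
  [0, 20, 155, 0],
  [-15, 60, 155, 0],
  [-35, 105, 155, 0],
  [-55, 150, 155, 0],
  [-55, 200, 155, 0],
  [-55, 250, 155, 0],
  [-55, 300, 155, 0],
])

```text
clock: 8.07
position: [0.429, -0.0079, 0.2913]
tool_rot: [3.14, -0.001, 1.618]
force: [1.5, -0.0, -0.9]
grip_width: 0.0076
finger_force: 31.0
```

Emit:
move_arm([
  [0, 50, 0, 0],
  [0, 100, 0, 0],
  [0, 150, -5, -0.01],
  [0, 190, -20, -0.01],
  [0, 212, -60, -0.01],
  [0, 212, -100, -0.01],
  [0, 212, -110, -0.01],
  [0, 212, -110, -0.01],
])

```text
clock: 9.07
position: [0.4295, 0.2024, 0.1811]
tool_rot: [3.141, 0.0, 1.608]
force: [0.7, -0.3, -0.1]
grip_width: 0.0074
finger_force: 30.9
```

Run:
```python
from h import *
np.set_printoptions(precision=4,suppress=True)
s=grab_frame('side');t=grab_frame('top');cv2.imwrite('pics/side2.png',s);cv2.imwrite('pics/top2.png',t)
def c(im,x0,y0,w,h,W,H): return cv2.resize(im[y0:y0+h,x0:x0+w],(W,H),interpolation=cv2.INTER_CUBIC)
p=monitor.observe()['position'];e=p-[0,0,.039];print(p,e)
for n in('side','top'):print(n,'eye',proj(n,e),'tip',proj(n,[.4895,.2028,.135]),'mid',proj(n,[.5205,.2037,.128]))
a=c(s,216,130,80,60,800,600);b=c(t,160,140,80,60,400,300)
cv2.imwrite('pics/crop3.png',a)
cv2.imwrite('pics/crop3t.png',b)
```

```text
[0.43   0.2028 0.1818] [0.43   0.2028 0.1428]
side eye [233.3016 161.9226] tip [250.4628 163.8768] mid [259.3706 165.4191]
top eye [185.7155 212.997 ] tip [186.1859 193.2992] mid [186.333  183.3818]
```

View pics/crop3.png

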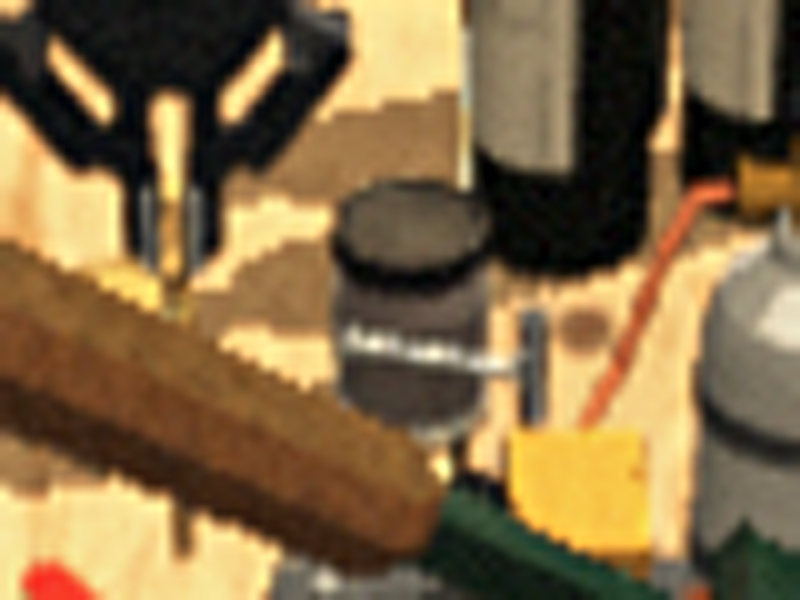

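View pics/crop3t.png

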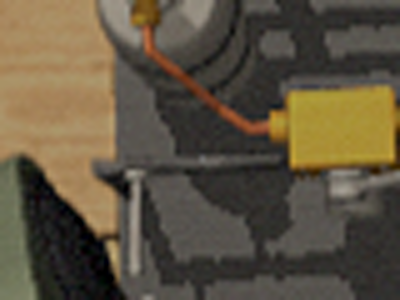

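The side crop shows the peg from tip (350,335) to rail (510,365), matching prediction to within a pixel. The tag is held upright at (172,230). In the top crop the peg is at (135,175–275), again within a pixel of prediction.

Emit:
move_arm([
  [0, -1, -4, 0],
  [0, -1, -8, 0],
  [20, -1, -8, 0],
  [40, -1, -8, 0],
  [50, -1, -8, 0],
  [57, -1, -8, 0],
  [64, 0, -8, 0],
  [70, 0, -10, 0],
  [70, 0, -10, 0],
])

```text
clock: 10.3
position: [0.4993, 0.2026, 0.1701]
tool_rot: [-3.141, 0.0, 1.609]
force: [0.2, 0.5, -0.3]
grip_width: 0.0073
finger_force: 30.9
```

Emit:
move_arm([
  [8, 0, -2, 0],
  [16, 0, -4, 0],
  [22, 1, -5, 0],
  [22, 1, -5, 0],
  [22, 1, -8, 0],
  [22, 1, -11, 0],
  [22, 1, -11, 0],
])

```text
clock: 11.18
position: [0.521, 0.2037, 0.1592]
tool_rot: [-3.141, 0.0, 1.609]
force: [0.5, -0.8, -0.1]
grip_width: 0.0075
finger_force: 31.2
```

Run:
```python
from h import *
s=grab_frame('side');cv2.imwrite('pics/side3.png',s)
print(monitor.observe()['position'],monitor.observe()['force'])
cv2.imwrite('pics/crop4.png',cv2.resize(s[130:190,216:296],(800,600),interpolation=cv2.INTER_CUBIC))
```

```text
[0.52107557 0.2037277  0.15926492] [ 0.29628444 -0.22521744  0.46709798]
```

View pics/crop4.png

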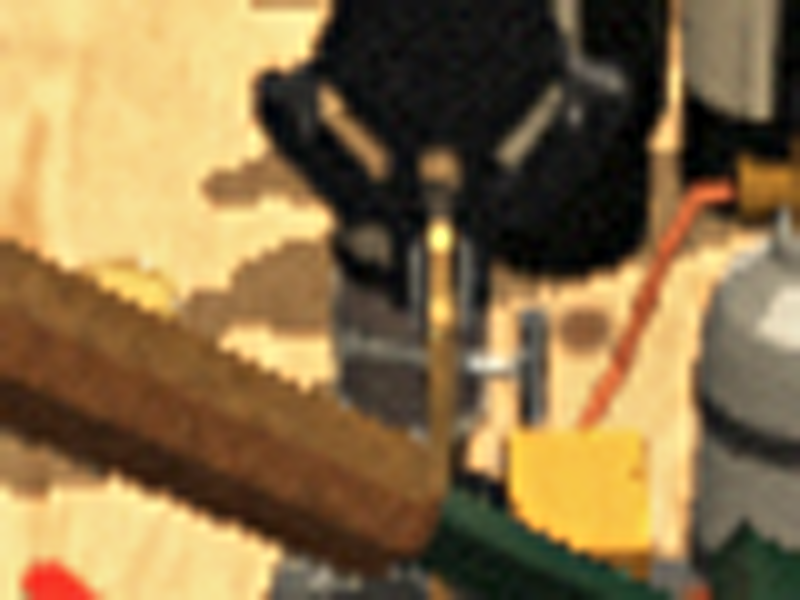

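The side crop shows the peg going in at (345,350) and coming out behind the tag at (470,362), so the tag at (440,330) is threaded. I'll release gently and rise.

Emit:
move_arm([
  [0, 0, 0, 0],
  [0, 0, 0, 0],
  [0, 0, 0, 0],
  [0, 0, 0, 0],
  [0, 0, 8, 0],
  [0, 0, 18, 0],
  [0, 0, 32, 0],
  [0, 0, 60, 0],
  [0, 0, 100, 0],
  [-20, 0, 140, 0],
  [-60, -20, 150, 0],
  [-100, -60, 150, 0],
], gripper=0.25)

```text
clock: 12.72
position: [0.4204, 0.1438, 0.3106]
tool_rot: [3.14, -0.001, 1.61]
force: [0.1, -1.0, 0.1]
grip_width: 0.0212
finger_force: 0.0
```

Emit:
move_arm([
  [0, -50, 0, 0],
  [0, -100, 0, 0],
  [0, -150, 0, 0],
  [0, -200, 0, 0],
  [0, -200, 0, 0],
  [0, -200, 0, 0],
  [0, -200, 0, 0],
  [0, -200, 0, 0],
])

```text
clock: 13.72
position: [0.4213, -0.0556, 0.3093]
tool_rot: [-3.142, -0.0, 1.61]
force: [-0.3, 0.6, 0.3]
grip_width: 0.0213
finger_force: 0.0
```

Run:
```python
from h import *
s=grab_frame('side');t=grab_frame('top')
print(monitor.observe()['position'])
a=cv2.resize(s[130:190,216:296],(400,300),interpolation=cv2.INTER_CUBIC);b=cv2.resize(t[140:200,170:250],(400,300),interpolation=cv2.INTER_CUBIC)
cv2.imwrite('pics/crop5.png',np.hstack([a,b]))
```

```text
[ 0.42124371 -0.05585919  0.30930194]
```

View pics/crop5.png

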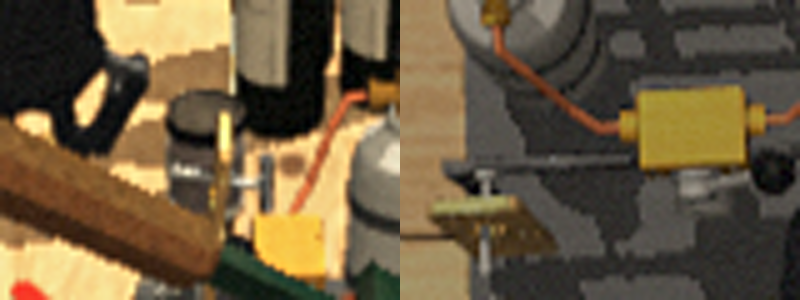

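The tag hangs on the left peg with the peg visible on both sides of it: side crop (222,175), top crop (485,220). It is nearly vertical, and the knob is at the right stop (770,170). I'll let it settle and then hand in.

Emit:
move_arm([
  [0, 0, 0, 0],
  [0, 0, 0, 0],
  [0, 0, 0, 0],
  [0, 0, 0, 0],
  [0, 0, 0, 0],
  [0, 0, 0, 0],
  [0, 0, 0, 0],
  [0, 0, 0, 0],
  [0, 0, 0, 0],
  [0, 0, 0, 0],
  [0, 0, 0, 0],
  [0, 0, 0, 0],
])

```text
clock: 15.32
position: [0.4212, -0.0563, 0.3093]
tool_rot: [-3.142, -0.0, 1.609]
force: [0.8, -0.2, 0.3]
grip_width: 0.0211
finger_force: 0.0
```

```bash
python3 -c "
from h import *
a=grab_frame('side');b=grab_frame('side')
print(cv2.absdiff(a,b)[140:185,250:270].max())
print(bot.job_done())"
```

```text
15
the job is handed in; nothing more can be done
None
```

I handed the job in at about 15 s with the lever thrown from the left stop to the right one and the middle-sized tag hanging by its eye on the left peg, in front of the empty left cylinder; the hand-in returned no verdict.

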